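Open the touch-latch toothbrush case on the glass shelf

TASK

Open the toothbrush case on the glass shelf: gently press down the front edge of its closed lid at the thumb pad until the touch catch lets go, take the finger away so that the lid springs ajar by itself, then with the outside of the fingers push the lid on up and over until it stands upright or leans back, and leave it so. Nothing is to be picked up: the toothbrush stays in the case, and the soap dish, jar and comb stay where they are.

Things in the scene. Friction and masses are not known exactly. Their poses are not given: they have to be found in the camera images.
- case: pink plastic toothbrush case, an open-topped box 80 (its x) x 190 (its y) x 36 mm high, walls 3 mm, screwed to the glass shelf so that it does not move. Origin: centre of its underside, on the glass (100 to 158 mm above the work surface). Its -x side is its front, turned roughly to the robot (within 0.55 rad); the lid's hinge runs along its +x long side; z up
- case_lid (a joint): angle of the case's flat lid in rad: 0 shut and level, negative when pressed in (stop at about -0.08), positive as it opens upward, 1.57 upright, stop at 1.9 leaning back. The lid is a plate 80 mm (hinge to free front edge) x 190 x 5 mm, its underside 8 mm over the case's rim when shut. Once ajar, the hinge is stiff (1 to 3 N at the free edge) and the lid stays where it is put
- lid_pad (a point): centre of the top of the thumb pad, round, 20 mm across, 2 mm high, on the lid midway along its free edge, 13 mm in from it; moves with the lid. Shut, 51 mm above the case's underside and 27 mm before its centre (-x). Pressed down 5 to 6 mm, to its stop (3 N at first, 6 to 9 N at the stop), the catch lets go; once the finger is taken up and away the lid springs in about 1 s to 0.5 to 0.8 rad and stops
- lid_edge (a point): middle of the lid's free front edge, half-way through its 5 mm thickness; moves with the lid, 80 mm from the hinge axis
- lid_hinge (a point): middle of the hinge axis on the case, 40 mm behind the case's centre (its +x) and 44 mm above its underside; the axis runs along the case's y, the lid's underside passes through it
- brush_mid (a point): centre of a small white toothbrush, 140 mm long, lying loose along y on the floor of the case; hidden while the lid is shut
- dish_mid (a point): centre, 18 mm above the glass, of the loose stainless soap dish with grid and a bar of soap, 115 x 80 x 36 mm high; stands on the shelf beside the case
- jar_mid (a point): centre, half-way up, of the loose round white cosmetic jar, 60 mm across and 50 mm high; stands on the shelf beside the case
- comb_mid (a point): centre of the loose wooden comb, 150 x 37 x 7 mm, lying flat on the shelf beside the case

How it is judged:
On the way, in this order (a step that is already met when the one before it is completed fails the run):
1. the fingers press the lid in past its catch (value of joint case_lid below -0.02 rad and contact force between the fingers and case above 0.5 N), for 0.02 s.
2. the lid has sprung ajar by itself, untouched (value of joint case_lid between 0.35 and 1.1 rad and contact force between each of the arm, the fingers and case below 0.05 N), for 0.2 s.
At the end, for the whole second after the job is handed in: the lid stands still and upright or leaning back (opened at least 1.45 rad), the toothbrush lies in the case, and dish, jar and comb are within 15 mm of where they stood (value of joint case_lid above 1.45 rad and velocity of joint case_lid between -0.05 and 0.05 rad/s and z of brush_mid in the frame of case below 0.02 m and x of brush_mid in the frame of case between -0.04 and 0.04 m and y of brush_mid in the frame of case between -0.095 and 0.095 m and distance of each of dish_mid, jar_mid, comb_mid from where it was at the start of the episode below 0.015 m); the robot touches nothing.
It fails at once if the toothbrush is lifted in or out of the case (more than about 25 mm) (z of brush_mid in the frame of case above 0.03 m).
It fails at once if the soap dish is shifted or lifted more than 15 mm (distance of dish_mid from where it was at the start of the episode above 0.015 m).
It fails at once if the jar is shifted or lifted more than 15 mm (distance of jar_mid from where it was at the start of the episode above 0.015 m).
It fails at once if the comb is shifted or lifted more than 15 mm (distance of comb_mid from where it was at the start of the episode above 0.015 m).
It fails at once if the case or lid is pressed or squeezed with more than 40 N (contact force between the fingers and case above 40 N).
It also fails if it takes over 42 s, if anything falls off the work surface, if the arm or the gripper's body presses on something with over 40 N, if the wrist force passes 120 N, or if a joint passes its speed limit or range.

ROBOT

A 7-joint arm with a two-finger parallel gripper is mounted at the origin on the work surface. World frame = base frame: x ahead of the robot, y to its left, z up, the work surface at z = 0. Lengths are in m, angles in rad, forces in N, time in s.
With the tool pointing down it reaches from about 0.425 to 0.925 m from the base axis. Payload 6.8 kg.
Tool frame: the origin (TCP) lies at the very end of the fingers, on their centre line; the grasp point (between the pads) lies 19 mm behind it; z points along the fingers, y is the line along which they close (so a half turn about z gives the same grasp; the last joint's range is limited). The gripper opens to 85 mm and grips with 20 to 120 N. Pads are 22 mm wide; open, the fingers measure 114 mm over their backs; the gripper's body (76 mm by 85 mm) begins 54 mm behind the grasp point. The pads swing forward as they close: fully open they stand 13 mm farther back than shut.
Start: joints at [1.196, 0.477, 0.022, 1.555, -0.011, 1.109, -0.083], TCP at [0.178, -0.651, 0.231] pointing down, gripper open.
Joint ranges: [-2.96, 2.96], [-0.34, 2.1], [-1.41, 1.46], [0.24, 2.44], [-1.37, 4.51], [0.17, 1.92], [-2.96, 2.96]. Speed limits (rad/s): [2.39, 2.39, 3.14, 3.14, 3.14, 3.14, 3.14].

INTERFACE

Orientations are given as a unit quaternion [w, x, y, z].
In Python, from station import telemetry, viewer, job, search_frame, cut_out gives the robot as it stands. The module is installed in compiled form; this text tells all that it offers.
- The arm moves only by the shell command python3 -m crank 'ROWS' [FORCE]. ROWS is JSON, a list of rows, each an object with "delta_rot": the turn, a rotation vector about the tool's x, y, z in degrees, a list of three; "xyz": the shift along the tool's x, y, z in m, a list of three; "fingers": the gripper command: -1 is fully open, 1 is shut, values between are in proportion. In form: [{"delta_rot": [ax, ay, az], "xyz": [dx, dy, dz], "fingers": fingers}, ...]. A call has 1 to 10 rows; each row is the pose to reach, as a shift and turn from the pose commanded when the call began, along the tool's axes at that moment; what a row does not reach only later rows make up. A row lasts 1/10 s, in which the tool goes at most 50 mm and 8.59 degrees, less where a joint would pass 70% of its speed; a pose out of reach is approached as far as the arm can. A call with a gripper value outside its range is refused whole. The fingers move at their own pace and stop on an object; FORCE is the grip in N (left out, the last holds). Time passes only in rows, so rows that repeat a pose let the fingers close. It gives the time, the measured TCP pose, the force, the opening and the grip force at its end, in the units of the state.
- telemetry.get_obs(): the state, without advancing time (a new reading comes with each control period).
- viewer.read_camera(name): name is "scene" or "top"; returns a dict with "img" (480x640x3 uint8, red, green, blue), "fx", "fy", "cx", "cy" (pixels), "k1" (the pictures are not rectified: a ray, as slopes to the right and down, at radius r is drawn at 1 + k1 r^2 times it, then the intrinsics apply), "origin" and "rotation" of the camera in the world. Camera axes: x right, y up, looking along -z (the intrinsics and any distortion apply to the point x, -y, -z); pixel columns grow to the right and rows downward; lengths in m; the calibration is good to about 2 mm. A picture is of the moment at which its call begins. There is no depth.
- job.hand_in(): hands the job in; it is judged then, once.
Trained networks look in the newest picture that a camera, given by its name, has taken for a name from the list of things; names that differ only in an ending like _2 or _b are one class to them, and where a whole thing is asked for, a point or a joint stands for the part that bears it (a point fixed in the world has none). Each returns a list of dicts, best first, with "score" (0 to 1); they miss things now and then, are a little off and sometimes report something else, mostly with a low value. They report only what shows in the picture. A call takes as long as a camera call.
- search_frame(camera, thing): "pixel" ([column, row] in pixels, amid what is visible of it).
- cut_out(camera, thing): "pixels" (480x640 bool, what is visible of it) and "pixel" ([column, row] in pixels, amid what is visible of it).
The state is a dict: "t": time; "q": joint angles; "joint_vel": joint speeds; "joint_torque": joint torques, N m; "eef_pos": TCP position; "tool_rot": TCP orientation; "contact_force": force on the tool from outside, world axes, zero at the start; "torque": the same for the moment, N m; "gripper_width": opening from 0.0 (shut) to 1.0 (fully open); "grasp_force": force on a finger pad.
Only numpy, scipy, OpenCV 4.12 (cv2) and the standard library are available. Lean on these libraries where they do the work, as an engineer would, in place of code of your own. Each camera call takes 0.05 s, during which the arm holds its last target. There are 200 camera calls.

## Working session

There is one attempt and no reset: what is moved stays moved. The work goes in short steps, Python scripts to look and compute and a shell command to move; the robot and the scene stay as the last step left them, time stands still between calls to the robot, and variables do not carry over. Pictures are saved under pics/ and viewed, at most 10 in all, crops included, and the job is handed in when it is done.

```bash
mkdir -p pics
cat > h.py <<'E'
import numpy as np, cv2
from station import telemetry, viewer, job, search_frame, cut_out
def K(c): return np.array([[c['fx'],0,c['cx']],[0,c['fy'],c['cy']],[0,0,1.]]), np.array([c['k1'],0,0,0,0.])
def ray(c,p):
    k,d=K(c); u=cv2.undistortPoints(np.array([[p]],float),k,d)[0,0]
    v=np.array(c['rotation']).reshape(3,3)@np.array([u[0],-u[1],-1]); return np.array(c['origin']),v/np.linalg.norm(v)
def atz(c,p,z):
    o,v=ray(c,p); return o+v*(z-o[2])/v[2]
def tri(c1,p1,c2,p2):
    o1,v1=ray(c1,p1);o2,v2=ray(c2,p2)
    s=np.linalg.lstsq(np.c_[v1,-v2],o2-o1,rcond=None)[0]
    a,b=o1+s[0]*v1,o2+s[1]*v2; return (a+b)/2,np.linalg.norm(a-b)
def proj(c,P):
    k,d=K(c); R=np.array(c['rotation']).reshape(3,3); q=(np.atleast_2d(P)-np.array(c['origin']))@R
    q=q*[1,-1,-1]; return cv2.projectPoints(q[:,None],np.zeros(3),np.zeros(3),k,d)[0][:,0]
E
python3 - <<'E'
from h import *
np.set_printoptions(precision=4,suppress=True)
cs={}
for n in('scene','top'):
    c=cs[n]=viewer.read_camera(n); cv2.imwrite(f'pics/{n}0.png',c['img'][:,:,::-1]); print(n,c['origin'],c['fx'],c['k1'])
D={}
for t in('case','lid_pad','lid_edge','lid_hinge','dish_mid','jar_mid','comb_mid'):
    for n in cs:
        r=search_frame(n,t); D[n,t]=r[0]['pixel'] if r else None; print(t,n,[(np.round(a['pixel']),round(a['score'],2)) for a in r[:2]])
    if D['scene',t] is not None and D['top',t] is not None: print(tri(cs['scene'],D['scene',t],cs['top'],D['top',t]))
print(telemetry.get_obs())
E
```

```text
scene [ 1.4929 -0.0078  0.9935] 516.1074642947137 -0.056014283335057403
top [0.4674 0.0984 1.3925] 621.8289182339956 -0.09858360489417096
case scene [(array([307., 223.]), 0.81)]
case top [(array([321., 257.]), 0.89)]Traceback (most recent call last):
  File "<stdin>", line 10, in <module>
  File "h.py", line 10, in tri
    o1,v1=ray(c1,p1);o2,v2=ray(c2,p2)
          ~~~^^^^^^^
  File "h.py", line 6, in ray
    v=np.array(c['rotation']).reshape(3,3)@np.array([u[0],-u[1],-1]); return np.array(c['origin']),v/np.linalg.norm(v)
      ~~~~~~~~~~~~~~~~~~~~~~~~~~~~~~~^^^^^
ValueError: cannot reshape array of size 4 into shape (3,3)
```

```bash
sed -i "s/np.array(c\['rotation'\]).reshape(3,3)/RM(c['rotation'])/" h.py
cat >> h.py <<'E'
from scipy.spatial.transform import Rotation
def RM(q): q=np.array(q); return Rotation.from_quat(q[[1,2,3,0]]).as_matrix()
E
python3 - <<'E'
from h import *
np.set_printoptions(precision=4,suppress=True)
cs={}
for n in('scene','top'):
    c=cs[n]=viewer.read_camera(n); cv2.imwrite(f'pics/{n}0.png',c['img'][:,:,::-1])
D={}
for t in('case','lid_pad','lid_edge','lid_hinge','dish_mid','jar_mid','comb_mid'):
    for n in cs:
        r=search_frame(n,t); D[n,t]=r[0]['pixel'] if r else None; print(t,n,[(np.round(a['pixel']),round(a['score'],2)) for a in r[:2]])
    if D['scene',t] is not None and D['top',t] is not None: print(tri(cs['scene'],D['scene',t],cs['top'],D['top',t]))
m=cut_out('top','case_lid')
for a in m[:1]:
    k=cv2.findContours(a['pixels'].astype(np.uint8),0,2)[0]; print(cv2.boxPoints(cv2.minAreaRect(max(k,key=cv2.contourArea))))
print(telemetry.get_obs())
E
```

```text
case scene [(array([304., 225.]), 0.63)]
case top [(array([322., 260.]), 0.66)]
(array([0.543 , 0.0863, 0.1731]), np.float64(0.009774644009856944))
lid_pad scene [(array([308., 218.]), 0.77)]
lid_pad top [(array([322., 260.]), 0.62)]
(array([0.5431, 0.0907, 0.1953]), np.float64(0.0014181197616629049))
lid_edge scene [(array([304., 215.]), 0.72)]
lid_edge top [(array([321., 259.]), 0.7)]
(array([0.5434, 0.0876, 0.2056]), np.float64(0.011194436283670037))
lid_hinge scene [(array([306., 228.]), 0.79)]
lid_hinge top [(array([323., 257.]), 0.79)]
(array([0.5502, 0.0871, 0.1697]), np.float64(0.003464542841654147))
dish_mid scene [(array([419., 212.]), 0.68)]
dish_mid top [(array([173., 272.]), 0.63)]
(array([0.517 , 0.3825, 0.1614]), np.float64(0.006243077047053729))
jar_mid scene [(array([230., 245.]), 0.61)]
jar_mid top [(array([415., 241.]), 0.94)]
(array([ 0.5827, -0.0955,  0.1686]), np.float64(0.0035987765215410336))
comb_mid scene [(array([383., 222.]), 0.97), (array([307., 228.]), 0.35)]
comb_mid top [(array([221., 265.]), 0.82)]
(array([0.5327, 0.2873, 0.1507]), np.float64(0.00995858922040958))
[[270.6109 276.2257]
 [273.2062 234.7004]
 [372.1946 240.8872]
 [369.5992 282.4125]]
{'t': 1.05, 'q': array([ 1.1959,  0.477 ,  0.0224,  1.5554, -0.0115,  1.1093, -0.0831]), 'joint_vel': array([ 0.0019, -0.0005,  0.0019, -0.0005,  0.0011, -0.0009, -0.0003]), 'joint_torque': array([ -0.002 , -59.6344,   1.6057, -28.1549,   0.0125,   0.0018,
        -0.    ]), 'eef_pos': array([ 0.178 , -0.6511,  0.2313]), 'tool_rot': array([-0.    ,  0.9911,  0.133 ,  0.    ]), 'contact_force': array([ 0.4969, -0.7795,  0.25  ]), 'torque': array([0.0052, 0.0481, 0.0218]), 'grasp_force': 0.0, 'gripper_width': 1.000531428023539}
```

View pics/top0.png

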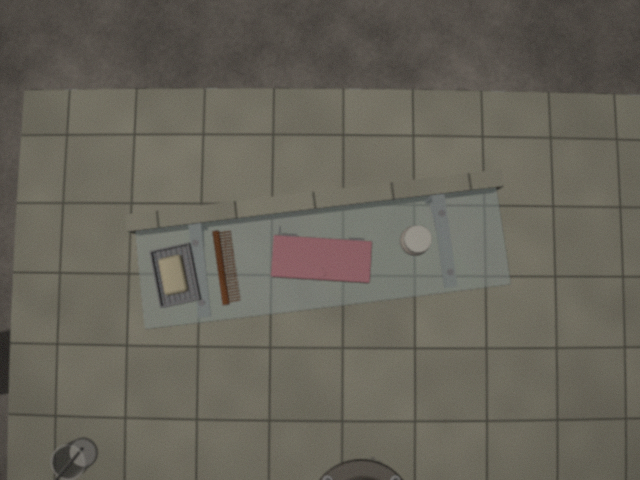

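View pics/scene0.png

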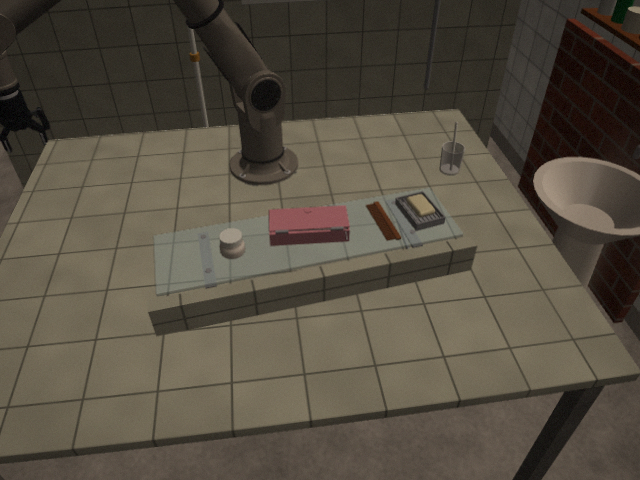

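Run:
```python
import cv2,numpy as np
a=cv2.imread('pics/top0.png')[215:300,255:390]; b=cv2.imread('pics/scene0.png')[190:260,250:370]
f=lambda i:cv2.convertScaleAbs(cv2.resize(i,(660,int(i.shape[0]*660/i.shape[1]))[:2],interpolation=cv2.INTER_CUBIC)[:295],alpha=1.5)
cv2.imwrite('pics/crop.png',np.vstack([f(a),f(b)])); print(660/135,660/120)
```

```text
4.888888888888889 5.5
```

View pics/crop.png

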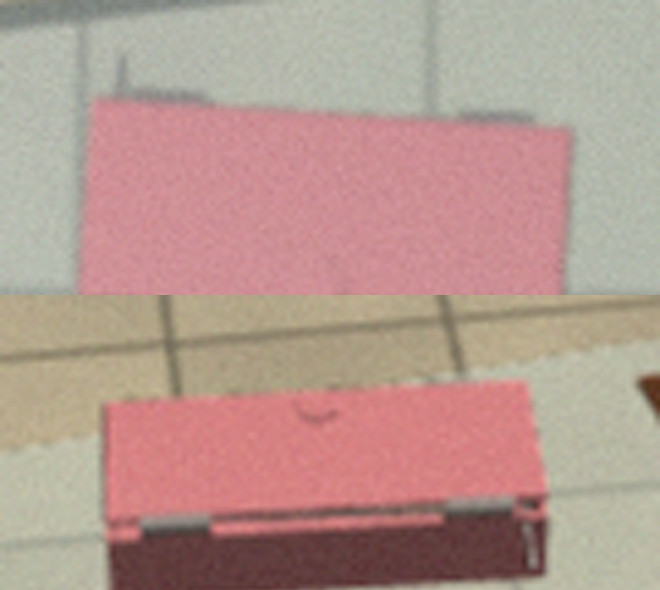

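```bash
cat > fit.py <<'E'
from h import *
from scipy.optimize import least_squares
np.set_printoptions(precision=4,suppress=True)
ct=viewer.read_camera('top'); cc=viewer.read_camera('scene')
loc=np.array([[.04,.095],[.04,-.095],[-.04,.095],[-.04,-.095]])
T=np.array([[274.4,235.2],[371.8,241.2],[271,276.4],[369.8,282.4]])
S=np.array([[349.5,226.9],[269.3,230],[345.8,205.6],[269.3,210]])
def W(p):
    c,s=np.cos(p[2]),np.sin(p[2]); return np.c_[loc@np.array([[c,s],[-s,c]])+p[:2],np.full(4,p[3])]
f=lambda p:np.r_[(proj(ct,W(p))-T).ravel(),(proj(cc,W(p))-S).ravel()]
r=least_squares(f,[.54,.087,-.06,.19]); print('x y yaw ztop',r.x); print(r.fun.reshape(-1,2))
p=r.x; c,s=np.cos(p[2]),np.sin(p[2]); ex=np.array([c,s,0]); top=np.array([p[0],p[1],p[3]])
pad=top-.027*ex+[0,0,.002]
print('pad',pad,proj(ct,pad),proj(cc,pad),'glass',p[3]-.049)
for n in ('jar_mid','comb_mid','dish_mid'): 
    m=search_frame('top',n)[0]['pixel']; print(n,atz(ct,m,p[3]-.049+.02))
E
python3 fit.py
```

```text
x y yaw ztop [ 0.5446  0.0918 -0.0576  0.1973]
[[-0.8382 -0.2909]
 [-0.1181  0.0996]
 [-0.4197 -0.1651]
 [-0.5154  0.2972]
 [-0.2053 -0.3451]
 [-0.7445  1.0558]
 [-0.4784 -0.1081]
 [-0.9236 -0.3947]]
pad [0.5176 0.0934 0.1993] [[320.3585 272.689 ]] [[307.3137 210.2141]] glass 0.14834514453272724
jar_mid [ 0.5814 -0.0976  0.1683]
comb_mid [0.538  0.2867 0.1683]
dish_mid [0.5111 0.3867 0.1683]
```

```bash
cat > d.py <<'E'
# usage: d.py x y z  (world target of TCP; orientation down, tool x along case x)
import sys
from h import *
o=telemetry.get_obs(); R=RM(o['tool_rot']); yaw=-.0576; c,s=np.cos(yaw),np.sin(yaw)
G=np.array([[c,s,0],[s,-c,0],[0,0,-1]])
v=[float(a) for a in sys.argv[1:]]
np.set_printoptions(precision=4,suppress=True)
for i in range(0,len(v),3): print('shift',R.T@(np.array(v[i:i+3])-o['eef_pos']),end=' ')
print('rot',np.degrees(Rotation.from_matrix(R.T@G).as_rotvec()),'t',o['t'],'F',o['contact_force'],'q',o['q'],'w',o['gripper_width'],o['eef_pos'])
E
python3 d.py .178 -.651 .3 .45 -.3 .32 .48 .095 .26
```

```text
shift [ 0.0001 -0.0001 -0.0687] shift [ 0.355  -0.267  -0.0887] shift [ 0.488  -0.6401 -0.0287] rot [-0.0003 -0.0015 18.5842] t 1.3 F [-0.1162  0.2805 -0.2221] q [ 1.1959  0.477   0.0224  1.5554 -0.0115  1.1093 -0.0831] w 0.9961302988295189 [ 0.178  -0.6511  0.2313]
```

```bash
python3 -m crank '[{"delta_rot":[0,0,0],"xyz":[0.02,-0.015,-0.045],"fingers":1},{"delta_rot":[0,0,5],"xyz":[0.355,-0.267,-0.09],"fingers":1},{"delta_rot":[0,0,10],"xyz":[0.355,-0.267,-0.09],"fingers":1},{"delta_rot":[0,0,18.6],"xyz":[0.355,-0.267,-0.09],"fingers":1},{"delta_rot":[0,0,18.6],"xyz":[0.355,-0.267,-0.09],"fingers":1},{"delta_rot":[0,0,18.6],"xyz":[0.355,-0.267,-0.09],"fingers":1},{"delta_rot":[0,0,18.6],"xyz":[0.355,-0.267,-0.09],"fingers":1},{"delta_rot":[0,0,18.6],"xyz":[0.355,-0.267,-0.09],"fingers":1},{"delta_rot":[0,0,18.6],"xyz":[0.355,-0.267,-0.09],"fingers":1},{"delta_rot":[0,0,18.6],"xyz":[0.355,-0.267,-0.09],"fingers":1}]' 20; python3 d.py .518 .0934 .24
```

```text
t: 2.3
eef_pos: [0.4532, -0.2953, 0.3222]
tool_rot: [-0.0, 1.0, -0.026, 0.001]
contact_force: [-0.1, -0.1, -0.7]
gripper_width: 0.0
grasp_force: 0.0
shift [ 0.0445 -0.3915  0.0827] rot [-0.053  -0.1291  0.3341] t 2.3 F [-0.1141 -0.0702 -0.7209] q [ 0.5918  0.1857 -0.149   1.754   0.0276  1.2023 -1.1871] w 8.24076097599272e-05 [ 0.4532 -0.2953  0.3222]
```

```bash
python3 -m crank '[{"delta_rot":[0,0,0],"xyz":[0.044,-0.391,0.06],"fingers":1},{"delta_rot":[0,0,0],"xyz":[0.044,-0.391,0.06],"fingers":1},{"delta_rot":[0,0,0],"xyz":[0.044,-0.391,0.06],"fingers":1},{"delta_rot":[0,0,0],"xyz":[0.044,-0.391,0.06],"fingers":1},{"delta_rot":[0,0,0],"xyz":[0.044,-0.391,0.06],"fingers":1},{"delta_rot":[0,0,0],"xyz":[0.044,-0.391,0.06],"fingers":1},{"delta_rot":[0,0,0],"xyz":[0.044,-0.391,0.06],"fingers":1},{"delta_rot":[0,0,0],"xyz":[0.044,-0.391,0.083],"fingers":1},{"delta_rot":[0,0,0],"xyz":[0.044,-0.391,0.083],"fingers":1},{"delta_rot":[0,0,0],"xyz":[0.044,-0.391,0.083],"fingers":1}]' 20; python3 d.py .5176 .0934 .205
python3 - <<'E'
from h import *
v=[]
for n,x0,y0 in(('top',260,210),('scene',245,150)):
    i=viewer.read_camera(n)['img'][y0:y0+100,x0:x0+130,::-1]; v.append(cv2.convertScaleAbs(cv2.resize(i,(390,300),interpolation=2),alpha=1.5))
cv2.imwrite('pics/a.png',np.hstack(v))
E
```

```text
t: 3.3
eef_pos: [0.5159, 0.0893, 0.2374]
tool_rot: [-0.0, 1.0, -0.027, -0.001]
contact_force: [0.8, -0.5, -0.1]
gripper_width: 0.001
grasp_force: 0.0
shift [ 0.0015 -0.0042  0.0324] rot [0.0001 0.1079 0.1741] t 3.3 F [ 0.7571 -0.5468 -0.0871] q [ 0.0773  0.2551 -0.4318  1.8832  0.1226  1.0309 -2.0309] w 0.0007634282801030983 [0.5159 0.0893 0.2374]
```

View pics/a.png

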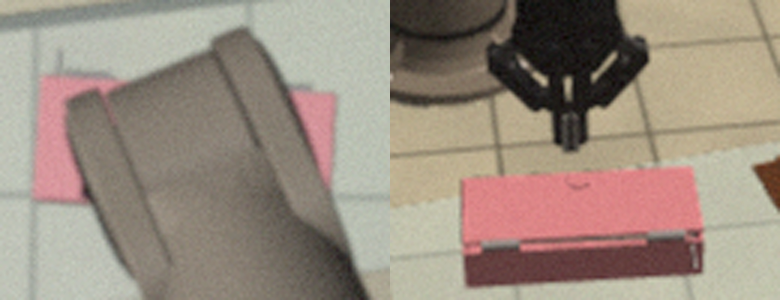

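The gripper is shut and hangs directly over the pad: the fingertip is at about scene pixel (306,199) and the pad at (308,211). Next I descend with small steps.

```bash
python3 -m crank '[{"delta_rot":[0,0,0],"xyz":[0.001,-0.003,0.015],"fingers":1},{"delta_rot":[0,0,0],"xyz":[0.001,-0.003,0.028],"fingers":1},{"delta_rot":[0,0,0],"xyz":[0.001,-0.003,0.032],"fingers":1},{"delta_rot":[0,0,0],"xyz":[0.001,-0.003,0.035],"fingers":1},{"delta_rot":[0,0,0],"xyz":[0.001,-0.003,0.035],"fingers":1}]'; python3 d.py .5176 .0934 .1993
```

```text
t: 3.9
eef_pos: [0.5178, 0.09, 0.2034]
tool_rot: [0.0, 1.0, -0.029, 0.0]
contact_force: [0.1, 0.3, -0.4]
gripper_width: 0.001
grasp_force: 0.0
shift [-0.0004 -0.0034  0.0041] rot [ 0.0176 -0.0077 -0.0748] t 3.9 F [ 0.0799  0.2621 -0.387 ] q [ 0.0664  0.2951 -0.4261  1.9174  0.1478  0.9593 -2.0583] w 0.0010729918630814094 [0.5178 0.09   0.2034]
```

```bash
for i in 1; do python3 -m crank '[{"delta_rot":[0,0,0],"xyz":[0,-0.002,0.002],"fingers":1},{"delta_rot":[0,0,0],"xyz":[0,-0.003,0.004],"fingers":1},{"delta_rot":[0,0,0],"xyz":[0,-0.003,0.006],"fingers":1},{"delta_rot":[0,0,0],"xyz":[0,-0.003,0.006],"fingers":1}]'; done
```

```text
t: 4.3
eef_pos: [0.5187, 0.093, 0.2]
tool_rot: [0.001, 1.0, -0.029, 0.001]
contact_force: [-8.3, -5.8, 21.2]
gripper_width: 0.003
grasp_force: 10.9
```

```bash
python3 d.py .5176 .0934 .1993
python3 - <<'E'
from h import *
for i in range(4): viewer.read_camera('top'); o=telemetry.get_obs(); print(o['contact_force'],o['eef_pos'],o['grasp_force'])
c=viewer.read_camera('scene'); cv2.imwrite('pics/b.png',cv2.convertScaleAbs(cv2.resize(c['img'][170:270,240:370,::-1],(780,600),interpolation=2),alpha=1.5))
E
```

```text
shift [-0.0011 -0.0003  0.0007] rot [ 0.0962 -0.1206 -0.0633] t 4.3 F [-8.2822 -5.8022 21.1855] q [ 0.0595  0.3005 -0.4262  1.919   0.1537  0.9519 -2.0687] w 0.002794356451335408 [0.5187 0.093  0.2   ]
[-8.19494667 -5.4696493  21.34763759] [0.51868856 0.09300831 0.20004684] 10.894137192517519
[-7.2855038  -5.49702896 20.64131376] [0.51864666 0.09299228 0.20001969] 10.830568056553602
[-6.84720831 -6.02271757 21.68543386] [0.51864981 0.09302032 0.20000378] 10.809164363890886
[-8.3164685  -5.22398384 20.90773641] [0.51863269 0.09303634 0.20001188] 10.795555002987385
```

View pics/b.png

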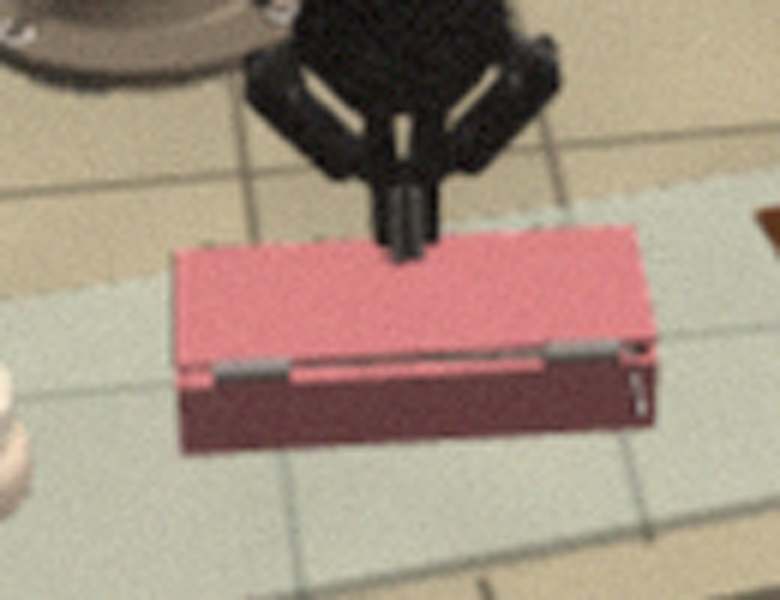

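The fingertip is on the pad (about scene pixel (307,212)) and the lid is pressed to its stop. Next I lift off.

```bash
python3 -m crank '[{"delta_rot":[0,0,0],"xyz":[0,0,-0.04],"fingers":1},{"delta_rot":[0,0,0],"xyz":[-0.03,0,-0.09],"fingers":1},{"delta_rot":[0,0,0],"xyz":[-0.07,0,-0.1],"fingers":1},{"delta_rot":[0,0,0],"xyz":[-0.07,0,-0.1],"fingers":1},{"delta_rot":[0,0,0],"xyz":[-0.07,0,-0.1],"fingers":1},{"delta_rot":[0,0,0],"xyz":[-0.07,0,-0.1],"fingers":1},{"delta_rot":[0,0,0],"xyz":[-0.07,0,-0.1],"fingers":1},{"delta_rot":[0,0,0],"xyz":[-0.07,0,-0.1],"fingers":1},{"delta_rot":[0,0,0],"xyz":[-0.07,0,-0.1],"fingers":1},{"delta_rot":[0,0,0],"xyz":[-0.07,0,-0.1],"fingers":1}]'; python3 -m crank '[{"delta_rot":[0,0,0],"xyz":[0,0,0],"fingers":1},{"delta_rot":[0,0,0],"xyz":[0,0,0],"fingers":1},{"delta_rot":[0,0,0],"xyz":[0,0,0],"fingers":1},{"delta_rot":[0,0,0],"xyz":[0,0,0],"fingers":1},{"delta_rot":[0,0,0],"xyz":[0,0,0],"fingers":1}]'
python3 - <<'E'
from h import *
c=viewer.read_camera('scene'); cv2.imwrite('pics/c.png',cv2.convertScaleAbs(cv2.resize(c['img'][150:270,230:386,::-1],(780,600),interpolation=2),alpha=1.5))
E
python3 d.py .455 .0963 .219
```

```text
t: 5.55
eef_pos: [0.4481, 0.0978, 0.2969]
tool_rot: [-0.0, 1.0, -0.029, -0.0]
contact_force: [-0.3, 0.2, 0.3]
gripper_width: 0.001
grasp_force: 0.0
t: 6.05
eef_pos: [0.448, 0.0978, 0.2973]
tool_rot: [0.0, 1.0, -0.029, 0.0]
contact_force: [0.0, -0.6, -0.8]
gripper_width: 0.006
grasp_force: 0.0
shift [0.007  0.0011 0.0784] rot [ 0.001  -0.0085 -0.0125] t 6.1 F [-0.1131  0.4772  0.0439] q [ 0.0917  0.0811 -0.4641  1.9393  0.0402  1.1299 -2.0168] w 0.001708648753252494 [0.448  0.0978 0.2974]
```

View pics/c.png

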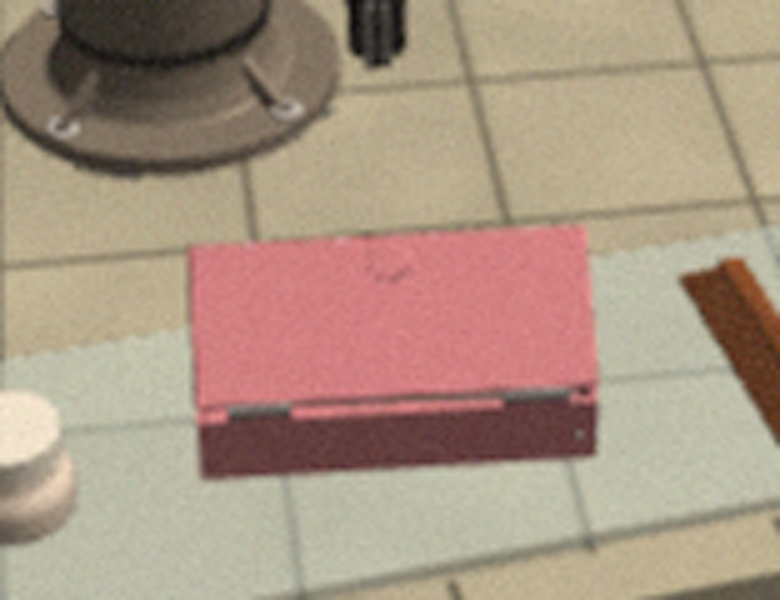

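The lid is ajar: its free edge now shows at about scene pixel (307.6,197), up from about 208. Working out the angle.

Run:
```python
from h import *
c=viewer.read_camera('scene')
for zt in(.150,.154):
  for a in(0,.4,.5,.6,.7,.8):
    yaw=-.0576; ex=np.array([np.cos(yaw),np.sin(yaw),0])
    h=np.array([.5446,.0918,zt])+.04*ex+[0,0,.044]
    e=h+ex*(-.08*np.cos(a)+.005*np.sin(a))+np.array([0,0,.08*np.sin(a)+.005*np.cos(a)])
    print(zt,a,proj(c,e)[0])
```

```text
0.15 0 [306.98613806 207.01967864]
0.15 0.4 [306.93754767 199.18589039]
0.15 0.5 [306.97876769 197.88264405]
0.15 0.6 [307.04160494 196.8789044 ]
0.15 0.7 [307.1258609  196.19000524]
0.15 0.8 [307.23112343 195.82883774]
0.154 0 [306.95306866 205.74747847]
0.154 0.4 [306.90372926 197.87023301]
0.154 0.5 [306.94483986 196.55621438]
0.154 0.6 [307.00760387 195.54195443]
0.154 0.7 [307.09182501 194.84290263]
0.154 0.8 [307.19709313 194.4720686 ]
```

```bash
python3 -m crank '[{"delta_rot":[0,0,0],"xyz":[0,0,0.04],"fingers":1},{"delta_rot":[0,0,0],"xyz":[0,0,0.079],"fingers":1},{"delta_rot":[0,0,0],"xyz":[0.015,0,0.079],"fingers":1},{"delta_rot":[0,0,0],"xyz":[0.03,0,0.079],"fingers":1},{"delta_rot":[0,0,0],"xyz":[0.042,0,0.079],"fingers":1},{"delta_rot":[0,0,0],"xyz":[0.052,0,0.079],"fingers":1},{"delta_rot":[0,0,0],"xyz":[0.06,0,0.079],"fingers":1},{"delta_rot":[0,0,0],"xyz":[0.068,0,0.079],"fingers":1},{"delta_rot":[0,0,0],"xyz":[0.076,0,0.079],"fingers":1}]'
```

```text
t: 7.05
eef_pos: [0.5215, 0.094, 0.2192]
tool_rot: [0.0, 1.0, -0.029, -0.003]
contact_force: [-36.3, -2.3, 41.2]
gripper_width: 0.001
grasp_force: 1.1
```

Too much force, so I back off and look.

```bash
python3 -m crank '[{"delta_rot":[0,0,0],"xyz":[-0.02,0,0],"fingers":1},{"delta_rot":[0,0,0],"xyz":[-0.06,0,0],"fingers":1},{"delta_rot":[0,0,0],"xyz":[-0.06,0,0],"fingers":1},{"delta_rot":[0,0,0],"xyz":[-0.06,0,0],"fingers":1}]';  python3 - <<'E'
from h import *
c=viewer.read_camera('scene'); cv2.imwrite('pics/e.png',cv2.convertScaleAbs(cv2.resize(c['img'][150:270,230:386,::-1],(780,600),interpolation=2),alpha=1.5))
E
```

```text
t: 7.45
eef_pos: [0.4642, 0.0969, 0.2191]
tool_rot: [0.0, 1.0, -0.029, 0.001]
contact_force: [-0.0, 0.1, -0.5]
gripper_width: -0.001
grasp_force: 0.0
```

View pics/e.png

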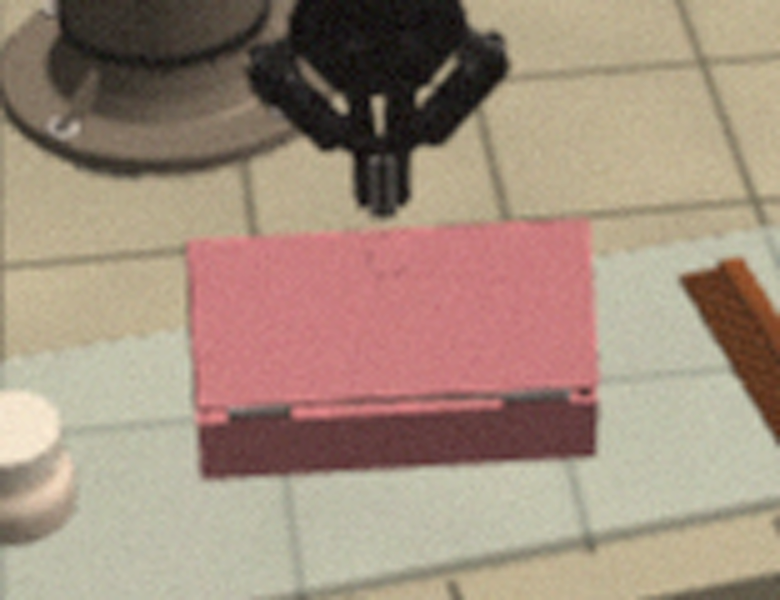

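The lid has opened slightly further (edge at about scene row 196). Friction on the edge resisted a purely horizontal push, so I'll follow the edge's arc with a rising motion instead.

```bash
python3 -m crank '[{"delta_rot":[0,0,0],"xyz":[0.02,0,-0.01],"fingers":1},{"delta_rot":[0,0,0],"xyz":[0.04,0,-0.01],"fingers":1},{"delta_rot":[0,0,0],"xyz":[0.047,0,-0.010],"fingers":1},{"delta_rot":[0,0,0],"xyz":[0.051,0,-0.014],"fingers":1},{"delta_rot":[0,0,0],"xyz":[0.055,0,-0.018],"fingers":1}]'; python3 -m crank '[{"delta_rot":[0,0,0],"xyz":[0.003,0,-0.003],"fingers":1},{"delta_rot":[0,0,0],"xyz":[0.006,0,-0.006],"fingers":1}]'
```

```text
t: 8.0
eef_pos: [0.5187, 0.0937, 0.2362]
tool_rot: [0.0, 1.0, -0.029, -0.001]
contact_force: [0.7, 0.2, -0.2]
gripper_width: 0.002
grasp_force: 0.0
t: 8.2
eef_pos: [0.5246, 0.0934, 0.2426]
tool_rot: [0.0, 1.0, -0.029, -0.0]
contact_force: [-1.4, 0.0, -0.2]
gripper_width: -0.003
grasp_force: 0.2
```

```bash
python3 -m crank '[{"delta_rot":[0,0,0],"xyz":[0.004,0,-0.003],"fingers":1},{"delta_rot":[0,0,0],"xyz":[0.008,0,-0.006],"fingers":1},{"delta_rot":[0,0,0],"xyz":[0.012,0,-0.008],"fingers":1}]'; python3 -m crank '[{"delta_rot":[0,0,0],"xyz":[0.004,0,-0.002],"fingers":1},{"delta_rot":[0,0,0],"xyz":[0.008,0,-0.004],"fingers":1}]'
```

```text
t: 8.5
eef_pos: [0.5371, 0.0927, 0.2507]
tool_rot: [0.0, 1.0, -0.029, 0.0]
contact_force: [-1.3, -0.0, 1.6]
gripper_width: -0.0
grasp_force: 0.7
t: 8.7
eef_pos: [0.5451, 0.0922, 0.2545]
tool_rot: [-0.0, 1.0, -0.029, -0.0]
contact_force: [-0.5, 0.3, 0.6]
gripper_width: 0.002
grasp_force: 0.5
```

```bash
python3 -m crank '[{"delta_rot":[0,0,0],"xyz":[0.005,0,-0.002],"fingers":1},{"delta_rot":[0,0,0],"xyz":[0.010,0,-0.003],"fingers":1},{"delta_rot":[0,0,0],"xyz":[0.015,0,-0.004],"fingers":1},{"delta_rot":[0,0,0],"xyz":[0.020,0,-0.004],"fingers":1}]'; python3 -m crank '[{"delta_rot":[0,0,0],"xyz":[0.005,0,0],"fingers":1},{"delta_rot":[0,0,0],"xyz":[0.010,0,0],"fingers":1},{"delta_rot":[0,0,0],"xyz":[0.014,0,0],"fingers":1}]';python3 -m crank '[{"delta_rot":[0,0,0],"xyz":[0.004,0,0],"fingers":1},{"delta_rot":[0,0,0],"xyz":[0.008,0,0],"fingers":1}]'
```

```text
t: 9.1
eef_pos: [0.5654, 0.091, 0.2585]
tool_rot: [-0.0, 1.0, -0.029, 0.0]
contact_force: [-1.2, 0.2, 1.0]
gripper_width: 0.001
grasp_force: 0.7
t: 9.4
eef_pos: [0.579, 0.0902, 0.2581]
tool_rot: [0.0, 1.0, -0.029, -0.0]
contact_force: [-1.5, 0.9, 0.2]
gripper_width: 0.001
grasp_force: 0.9
t: 9.6
eef_pos: [0.5866, 0.0897, 0.2578]
tool_rot: [0.0, 1.0, -0.029, -0.001]
contact_force: [-2.3, -0.2, -0.8]
gripper_width: -0.0
grasp_force: 1.0
```

```bash
python3 -m crank '[{"delta_rot":[0,0,0],"xyz":[-0.02,0,0],"fingers":1},{"delta_rot":[0,0,0],"xyz":[-0.06,0,0],"fingers":1},{"delta_rot":[0,0,0],"xyz":[-0.1,0,-0.02],"fingers":1},{"delta_rot":[0,0,0],"xyz":[-0.14,0,-0.06],"fingers":1},{"delta_rot":[0,0,0],"xyz":[-0.14,0,-0.06],"fingers":1},{"delta_rot":[0,0,0],"xyz":[-0.14,0,-0.06],"fingers":1},{"delta_rot":[0,0,0],"xyz":[-0.14,0,-0.06],"fingers":1}]';  python3 - <<'E'
from h import *
v=[]
for n,x0,y0 in(('top',255,205),('scene',230,150)):
    i=viewer.read_camera(n)['img'][y0:y0+120,x0:x0+156,::-1]; v.append(cv2.convertScaleAbs(cv2.resize(i,(390,300),interpolation=2),alpha=1.5))
cv2.imwrite('pics/f.png',np.hstack(v))
E
```

```text
t: 10.3
eef_pos: [0.4478, 0.0975, 0.318]
tool_rot: [0.0, 1.0, -0.029, 0.0]
contact_force: [0.6, -0.4, 0.2]
gripper_width: -0.003
grasp_force: 0.0
```

View pics/f.png

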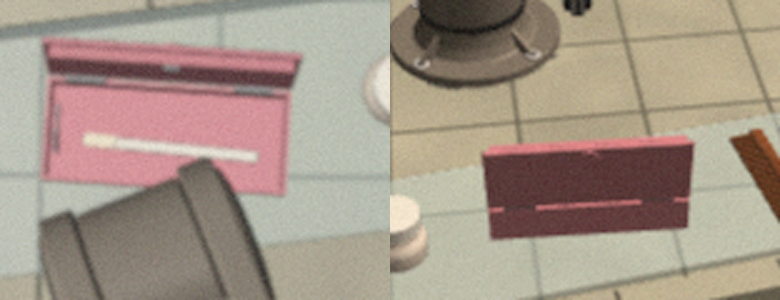

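The top view (left) shows the brush in the case and the lid leaning back past its hinge line (edge at crop row 52, hinge at row 80). The arm is clear, and the jar and comb are undisturbed. Handing in.

```bash
python3 -c "
from station import job
print(job.hand_in())"
```

```text
the job is handed in; nothing more can be done
None
```

The lid was pressed, sprang ajar by itself and now leans back open with the brush in the case, and I handed the job in; but my first push jammed at about 55 N at the wrist for a moment, so the 40 N limit on the lid may have been exceeded, and the hand-in gave no verdict.

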